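# Unhook the hanging caddy and stand it in the tray

## Task

Take the white caddy off the stand's deep upturned hook - ease its bar up along the leaning hook until it is past the tip, without forcing the hook, and only then draw it away - and, keeping it upright, set it gently down in the blue tray, letting go only once it stands there. It must end level on the tray's floor, and the things around it are to be left alone.

Things in the scene. Friction and masses are not known exactly. Their poses are not given: they have to be found in the camera images.
- stand: Fixed stand: dark foot plate 200 x 150 mm, post 18 mm thick at x = +115 mm, level arm from it to a brass hook above the origin. Origin on the table straight below the hook's bend, z up. The hook is a U that opens upward and leans towards the stand's own -x: draw the caddy away along -x. Lean 0.10 to 0.80 rad from vertical, NOT measured, differs each time: feel or see it. It bears at most 12 N.
- hook_bend (a point): Centre of the hook's round bend (inner radius 6 mm), 238 mm above the table; axes as the stand's. The U is brass strap 24 mm wide (along y), 4 mm thick, inside gap 12 mm: an 8 mm rod has 2 mm to spare either side. Both straight legs reach 55 mm from here, along the unmeasured lean (turned about the y line through this point). The lean does not yield.
- caddy: Loose caddy, 0.24 to 0.39 kg: white open box 100 mm (x) by 220 mm (y) by 50 mm high, end uprights at y = -105 and +105 mm (24 x 10 mm, 175 mm high), a handle between them 160 mm up; remotes fixed inside. Origin at the centre of the underside, z up. At the start it hangs still by the middle of the handle, its axes parallel to the stand's. Held by one grip it sags unless gripped firmly.
- caddy_bar (a point): Middle of the caddy's handle, 160 mm above its underside; axes as the caddy's. Within 33 mm of it the handle is a steel rod 8 mm thick, which lies in the hook, 2 mm below the bend's centre; beyond, to 100 mm either side, it is a square wooden grip, 16 x 16 mm, centred at y = -66 or +66 mm: take one from above, closing along the caddy's x.
- tray: Fixed blue tray with a low rim, outside 162 mm (its x) by 272 mm (its y), rim top 22 mm above the table, inside 150 x 260 mm. Origin at the centre of its underside on the table, z up. The caddy fits, either end round, with its long side along the tray's long side.
- tray_floor (a point): Centre of the tray's inner floor, 5 mm above the table; axes as the tray's.
Mind the look-alikes: they are no part of the job. What is shaped like the caddy but turquoise is not meant.

How it is judged:
By the outcome, as a careful person would: the job done as asked, in the order asked, and still so for the second after the job is handed in, with the robot touching nothing.
It also fails if it takes over 72 s, if anything falls off the work surface, if the arm or the gripper's body presses on something with over 40 N, if the wrist force passes 120 N, or if a joint passes its speed limit or range.

## Robot

A 6-joint arm with a two-finger parallel gripper is mounted at the origin on the work surface. World frame = base frame: x ahead of the robot, y to its left, z up, the work surface at z = 0. Lengths are in m, angles in degrees, forces in N, time in s.
With the tool pointing down it reaches from about 0.3 to 0.75 m from the base axis. Payload 8.5 kg.
Tool frame: the origin (TCP) lies at the very end of the fingers, on their centre line; the grasp point (between the pads) lies 19 mm behind it (env.pinch_z is the distance from the TCP to the grasp point, in m); z points along the fingers, y is the line along which they close (so a half turn about z gives the same grasp; the last joint's range is limited). The gripper opens to 85 mm and grips with 20 to 120 N. Pads are 22 mm wide; open, the fingers measure 114 mm over their backs; the gripper's body (76 mm by 85 mm) begins 54 mm behind the grasp point. The pads swing forward as they close: fully open they stand 13 mm farther back than shut.
Start: joints at [53.726, 21.807, 74.336, -0, 83.858, -12.336], TCP at [0.223, 0.503, 0.231] pointing down, gripper open.
Joint ranges: [-178.18, 178.18], [-50.72, 133.34], [12.68, 142.11], [-81.47, 261.47], [9.98, 163.14], [-165.26, 165.26]. Speed limits (degrees/s): [136.94, 136.94, 180, 180, 180, 180].

## Interface

Orientations are given as a 3x3 rotation matrix whose columns are the frame's x, y, z axes.
In Python, from rig import env, viewer gives the robot as it stands.
- The arm moves only by the tool drive_tool, never from a script. Its argument "series" is a list of rows, each a list of 3 entries, a list of its own where there are three numbers: the shift along the tool's x, y, z in m, then the turn about the tool's z in degrees, then the finger opening in m, from 0 to 0.0854. A call has 1 to 20 rows; each row is the pose to reach, as a shift and turn from the pose commanded when the call began, along the tool's axes at that moment; what a row does not reach only later rows make up. A row lasts 1/10 s, in which the tool goes at most 50 mm and 8.59 degrees, less where a joint would pass 70% of its speed; a pose out of reach is approached as far as the arm can. A call with a gripper value outside its range is refused whole. The fingers move at their own pace and stop on an object; "newtons" is the grip in N (left out, the last holds). Time passes only in rows, so rows that repeat a pose let the fingers close. It gives the time, the measured TCP pose, the force, the opening and the grip force at its end, in the units of the state.
- env.observe(): the state, without advancing time (a new reading comes with each control period).
- viewer.get_image(name): name is "side" or "top" or "wrist"; returns a dict with "img" (420x560x3 uint8, red, green, blue), "depth" (420x560 float32, m along the optical axis (not along the pixel's ray), 0 where there is no reading), "camera_matrix" (3x3 intrinsics, pixels), "rvec" (rotation vector, rad) and "tvec" (3), from world to camera coordinates, as OpenCV has them. Camera axes: x right, y down, z forward; pixel columns grow to the right and rows downward; lengths in m; the calibration is good to about 2 mm. A picture is of the moment at which its call begins.
- env.close_job(): hands the job in; it is judged then, once.
The state is a dict: "time_s": time; "q": joint angles; "qvel": joint speeds; "joint_efforts": joint torques, N m; "position": TCP position; "tool_rot": TCP orientation; "ft_force": force on the tool from outside, world axes, zero at the start; "wrist_torque": the same for the moment, N m; "grip_width": finger opening in m; "gripper_force": force on a finger pad.
Only numpy, scipy, OpenCV 4.12 (cv2) and the standard library are available. Lean on these libraries where they do the work, as an engineer would, in place of code of your own. Each camera call takes 0.05 s, during which the arm holds its last target. There are 200 camera calls.

## Working session

There is one attempt and no reset: what is moved stays moved. The work goes in short steps, Python scripts to look and compute and a tool call to move; the robot and the scene stay as the last step left them, time stands still between calls to the robot, and variables do not carry over. Pictures are saved under pics/ and viewed, at most 10 in all, crops included, and the job is handed in when it is done.

Besides the shell and the picture viewer there is one more tool, called after "Request:" as name(argument=value, ...) on one line, values as JSON. drive_tool: Moves the arm, as the interface text tells. Its arguments: {"type":"object","properties":{"series":{"type":"array"},"newtons":{"type":"number"}},"required":["series"]}

```bash
mkdir -p pics
cat > h.py <<'E'
import numpy as np, cv2
from rig import env, viewer
def snap(n,tag):
    d=viewer.get_image(n); np.savez(f'pics/{tag}.npz',**d); cv2.imwrite(f'pics/{tag}.png',d['img'][:,:,::-1]); return d
def load(tag): return dict(np.load(f'pics/{tag}.npz'))
def pt(d,u,v,z=None):
    R=cv2.Rodrigues(d['rvec'])[0]; t=np.ravel(d['tvec']); K=d['camera_matrix']
    if z is None: z=d['depth'][int(v),int(u)]
    c=np.linalg.inv(K)@[u,v,1]*z
    return R.T@(c-t)
def cloud(d):
    R=cv2.Rodrigues(d['rvec'])[0]; t=np.ravel(d['tvec']); K=d['camera_matrix']
    v,u=np.mgrid[0:420,0:560]; c=np.stack([u,v,np.ones_like(u)],-1)@np.linalg.inv(K).T*d['depth'][...,None]
    return (c-t)@R
E
python3 - <<'E'
from h import *
a=snap('top','top0')['img'];b=snap('side','side0')['img']
cv2.imwrite('pics/a.png',cv2.resize(np.vstack([a,b])[:,:,::-1],None,fx=.7,fy=.7))
np.set_printoptions(precision=3,suppress=True)
print(env.observe())
E
```

```text
{'time_s': 0.1, 'q': array([ 53.726,  21.837,  74.378,   0.   ,  83.859, -12.335]), 'qvel': array([-0.07 , -0.133, -0.195, -0.037, -0.042, -0.021]), 'joint_efforts': array([  0.003, -44.922, -23.166,  -0.   ,   0.004,  -0.   ]), 'position': array([0.223, 0.502, 0.231]), 'tool_rot': array([[-0.914,  0.406, -0.001],
       [ 0.406,  0.914, -0.001],
       [ 0.   , -0.001, -1.   ]]), 'ft_force': array([0.057, 0.042, 0.405]), 'wrist_torque': array([-0.018,  0.017,  0.005]), 'gripper_force': 0.0, 'grip_width': 0.08513275178269651}
```

View pics/top0.png

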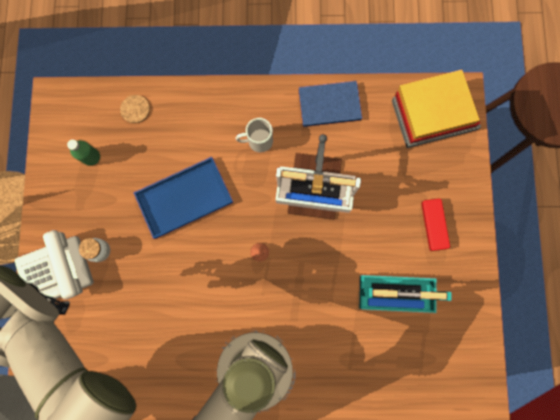

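View pics/side0.png

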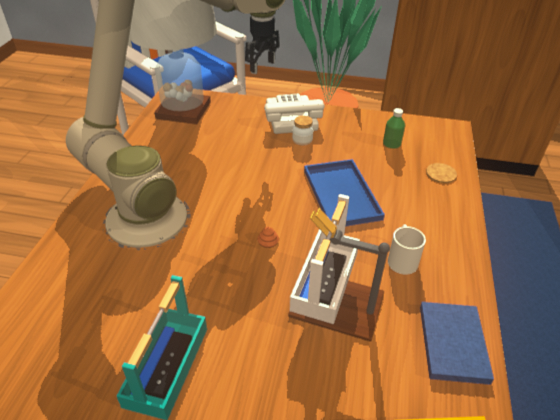

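The white caddy is at top (317,188) and side (325,275), hanging on the brass hook. The turquoise look-alike is at top (400,293) and side (165,350), and isn't on any hook. White matches the description. I'll confirm that in an enlarged crop and measure.

Run:
```python
from h import *
np.set_printoptions(precision=4,suppress=True)
a=load('top0');b=load('side0')
A=cv2.resize(a['img'][120:230,255:385],(650,550),interpolation=cv2.INTER_CUBIC)
B=cv2.resize(b['img'][190:330,280:400],(480,560),interpolation=cv2.INTER_CUBIC)
c=np.zeros((560,1130,3),np.uint8);c[:550,:650]=A;c[:,650:]=B
cv2.imwrite('pics/crop1.png',cv2.resize(c[:,:,::-1],(800,396)))
C=cloud(a); hsv=cv2.cvtColor(a['img'],cv2.COLOR_RGB2HSV)
# tray rim top: z~.022 around
sub=np.zeros((420,560),bool);sub[150:245,125:240]=1
blue=(hsv[...,0]>100)&(hsv[...,0]<125)&(hsv[...,1]>120)&sub&(C[...,2]>.0)&(C[...,2]<.035)
r=cv2.minAreaRect(C[blue][:,:2].astype(np.float32)*1000);print('tray',r)
# caddy
sub[:]=0;sub[155:220,265:370]=1
P=C[sub]
for lo,hi in [(.05,.12),(.12,.2),(.215,.232),(.232,.26),(.235,.32)]:
    m=sub&(C[...,2]>lo)&(C[...,2]<hi)
    Q=C[m][:,:2].astype(np.float32)*1000
    if len(Q)>4: print(lo,hi,len(Q),cv2.minAreaRect(Q),cv2.boxPoints(cv2.minAreaRect(Q)).round().tolist())
m=sub&(C[...,2]>.17); print(np.percentile(C[m][:,2],[1,10,50,90,99]))
np.save('pics/C.npy',C)
```

```text
tray ((529.6246337890625, 225.9132080078125), (159.65489196777344, 264.7856750488281), 25.052047729492188)
0.05 0.12 1725 ((561.751220703125, -187.68829345703125), (219.3038787841797, 162.02447509765625), 81.78488159179688) [[466.0, -285.0], [626.0, -308.0], [658.0, -91.0], [497.0, -68.0]]
0.12 0.2 468 ((532.1614990234375, -183.59158325195312), (219.80677795410156, 102.16590118408203), 81.8386459350586) [[466.0, -285.0], [567.0, -300.0], [598.0, -82.0], [497.0, -68.0]]
0.215 0.232 131 ((560.4221801757812, -187.3852996826172), (213.6968994140625, 82.26935577392578), 81.94801330566406) [[505.0, -287.0], [586.0, -299.0], [616.0, -87.0], [535.0, -76.0]]
0.232 0.26 550 ((526.8053588867188, -182.81900024414062), (219.67166137695312, 51.33405303955078), 82.9083023071289) [[488.0, -289.0], [539.0, -295.0], [566.0, -77.0], [515.0, -71.0]]
0.235 0.32 626 ((518.1636352539062, -182.11456298828125), (219.40206909179688, 62.143131256103516), 85.13164520263672) [[478.0, -289.0], [540.0, -294.0], [558.0, -75.0], [497.0, -70.0]]
[0.1843 0.223  0.243  0.2696 1.3911]
```

View pics/crop1.png

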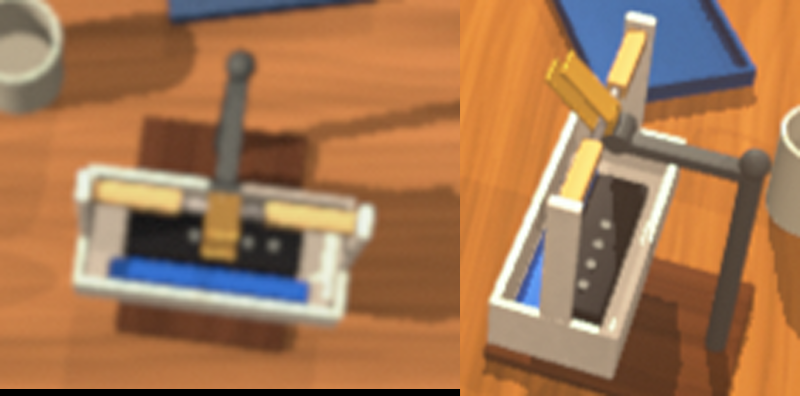

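The crop confirms white: its bar lies in the brass hook, which leans strongly towards the robot. Next I'll fit the grips, the hook lean and the tray yaw.

Run:
```python
from h import *
np.set_printoptions(precision=4,suppress=True)
yaw=np.radians(-8.1)
ex=np.array([np.cos(yaw),np.sin(yaw)]);ey=np.array([-ex[1],ex[0]])
for tag,(r0,r1,c0,c1) in {'top0':(155,220,265,370),'side0':(190,330,280,400)}.items():
    d=load(tag);C=cloud(d);h=cv2.cvtColor(d['img'],cv2.COLOR_RGB2HSV)
    s=np.zeros((420,560),bool);s[r0:r1,c0:c1]=1
    br=s&(h[...,0]>12)&(h[...,0]<28)&(h[...,1]>60)&(h[...,2]>120)&(C[...,2]>.2)&(C[...,2]<.32)&(np.abs(C[...,0]-.53)<.12)&(np.abs(C[...,1]+.18)<.15)
    P=C[br];o=np.array([.535,-.183]);X=(P[:,:2]-o)@ex;Y=(P[:,:2]-o)@ey;Z=P[:,2]
    print(tag,len(P))
    for n,m in {'+':(Y>.04)&(Z<.255),'-':(Y<-.04)&(Z<.255)}.items():
        q=P[m]; 
        if len(q)>3:
            print(n,len(q),np.median(q,0),'Y',Y[m].min(),Y[m].max(),'X',np.percentile(X[m],[5,50,95]),'Z',np.percentile(Z[m],[5,50,95]))
            if tag=='top0': t=q[q[:,2]>.240]; print(' top mean',t.mean(0) if len(t) else None)
    m=(abs(Y)<.03)
    print('hook Y',Y[m].min(),Y[m].max())
    for i in np.argsort(Z[m])[::-1][::max(1,m.sum()//25)]: print('   ',(X[m][i]*1e3).round(1),(Z[m][i]*1e3).round(1),(Y[m][i]*1e3).round(1))
d=load('top0');C=cloud(d)
for u,v in [(322,138),(322,142),(320,160),(318,170)]: print(u,v,pt(d,u,v))
```

```text
top0 557
+ 164 [ 0.5397 -0.1122  0.2426] Y 0.04021992993135538 0.10888129420266296 X [-0.0116 -0.0053  0.0039] Z [0.2303 0.2426 0.2464]
 top mean [ 0.5414 -0.1136  0.2435]
- 165 [ 0.5196 -0.2533  0.2426] Y -0.10980748454297479 -0.040822708374133695 X [-0.0112 -0.0052  0.0035] Z [0.2321 0.2426 0.2476]
 top mean [ 0.5216 -0.2525  0.2438]
hook Y -0.016381135349372074 0.02974511103023245
    -34.4 287.5 -0.6
    -36.6 283.2 4.0
    -28.9 280.9 9.9
    -27.3 279.7 -0.2
    -28.0 277.8 -10.7
    -26.8 275.0 4.7
    -45.1 272.6 7.4
    -47.4 271.4 7.1
    -45.5 270.5 -5.6
    -47.5 269.4 -8.5
    -17.9 268.7 -10.1
    -46.8 267.4 9.5
    -39.4 265.2 -2.6
    -16.1 263.7 5.4
    -35.0 262.9 8.2
    -13.3 261.7 8.3
    -34.1 260.6 5.6
    -9.4 258.4 5.9
    -12.7 257.1 -7.7
    -7.5 255.0 -1.9
    -4.1 252.2 -1.7
    -2.4 249.7 -9.5
    0.4 248.1 -6.7
    5.8 242.8 4.3
    -4.9 239.3 29.4
    7.2 233.5 11.9
side0 1091
+ 199 [ 0.5463 -0.1043  0.2427] Y 0.04020250357911996 0.10386406111192026 X [-0.0087  0.0011  0.0074] Z [0.2123 0.2427 0.247 ]
- 364 [ 0.5226 -0.2896  0.241 ] Y -0.11274294122243751 -0.04007858717374401 X [-0.0099 -0.0001  0.01  ] Z [0.2047 0.241  0.2464]
hook Y -0.029298545444014622 0.02990081416365555
    -32.8 284.7 -13.4
    -30.8 280.7 -4.7
    -25.2 277.3 -8.4
    -21.2 273.5 0.7
    -42.2 271.5 -8.1
    -21.6 270.2 -11.7
    -40.8 268.4 9.2
    -15.4 266.8 -2.4
    -39.2 265.1 -9.4
    -16.8 263.3 -11.8
    -9.8 260.8 9.9
    -29.2 259.0 -5.2
    -5.3 257.0 2.8
    -27.6 254.7 -9.6
    -29.5 253.3 4.4
    -1.4 250.4 -1.3
    -0.6 248.8 4.0
    4.6 246.9 1.6
    -18.7 244.6 -7.9
    8.1 242.5 -1.9
    8.9 240.2 4.1
    3.9 238.8 -9.0
    -9.9 237.3 -6.2
    -7.2 235.2 0.3
    92.4 224.5 4.7
    88.1 215.4 -9.2
322 138 [ 0.6409 -0.1974  0.2409]
322 142 [ 0.6353 -0.1985  0.2246]
320 160 [ 0.5856 -0.1924  0.2221]
318 170 [ 0.5576 -0.1865  0.2227]
```

Request:
drive_tool(series=[[[0,0,-0.05],0,0.085],[[0,0,-0.1],10,0.085],[[-0.5424,-0.4376,-0.09],74,0.085],[[-0.5424,-0.4376,-0.09],74,0.085],[[-0.5424,-0.4376,-0.09],74,0.085],[[-0.5424,-0.4376,-0.09],74,0.085],[[-0.5424,-0.4376,-0.09],74,0.085],[[-0.5424,-0.4376,-0.09],74,0.085],[[-0.5424,-0.4376,-0.09],74,0.085],[[-0.5424,-0.4376,-0.09],74,0.085],[[-0.5424,-0.4376,-0.09],74,0.085],[[-0.5424,-0.4376,-0.09],74,0.085],[[-0.5424,-0.4376,-0.09],74,0.085],[[-0.5424,-0.4376,-0.09],74,0.085],[[-0.5424,-0.4376,-0.09],74,0.085],[[-0.5424,-0.4376,-0.09],74,0.085],[[-0.5424,-0.4376,-0.09],74,0.085],[[-0.5424,-0.4376,-0.09],74,0.085],[[-0.5424,-0.4376,-0.09],74,0.085],[[-0.5424,-0.4376,-0.09],74,0.085]])

```text
time_s: 2.1
position: [0.541, -0.1161, 0.3218]
tool_rot: [[0.137, 0.991, 0.001], [0.991, -0.137, -0.0], [-0.0, 0.001, -1.0]]
ft_force: [-0.6, 0.0, 0.3]
grip_width: 0.085
gripper_force: 0.0
```

Run:
```python
from h import *
np.set_printoptions(precision=4,suppress=True)
d=snap('wrist','w1')
s=env.observe();print(s['time_s'],s['position'],s['tool_rot'],s['q'],s['ft_force'])
cv2.imwrite('pics/w1b.png',cv2.resize(d['img'],(800,600))[:,:,::-1])
# hook lean fit: upper face of back leg, in stand axes
yaw=np.radians(-8.1);ex=np.array([np.cos(yaw),np.sin(yaw)]);ey=np.array([-ex[1],ex[0]]);o=np.array([.535,-.183])
for tag,(r0,r1,c0,c1) in {'top0':(155,220,265,370),'side0':(190,330,280,400)}.items():
    d=load(tag);C=cloud(d)[r0:r1,c0:c1].reshape(-1,3)
    X=(C[:,:2]-o)@ex;Y=(C[:,:2]-o)@ey;Z=C[:,2]
    m=(abs(Y)<.010)&(Z>.25)&(Z<.283)&(X+Z>.238)&(X<.012)&(X>-.045)
    l=cv2.fitLine(np.c_[X,Z][m].astype(np.float32),cv2.DIST_HUBER,0,.002,.001).ravel()
    print(tag,m.sum(),'lean',np.arctan(-l[0]/l[1]),'pt',l[2:])
```

```text
2.15 [ 0.541  -0.1162  0.3218] [[ 0.1366  0.9906  0.0006]
 [ 0.9906 -0.1366 -0.0003]
 [-0.0002  0.0007 -1.    ]] [-24.3814  19.5163  63.0891   0.001   97.3556 -16.5288] [ 0.1277 -0.5027  0.7416]
top0 72 lean 0.78651786 pt [-0.0184  0.267 ]
side0 125 lean 0.7889314 pt [-0.0142  0.2645]
```

View pics/w1b.png

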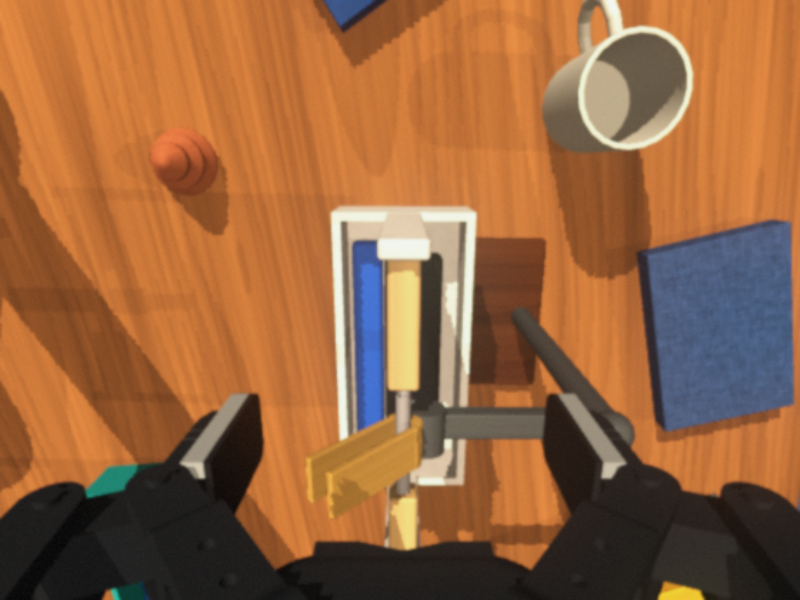

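Run:
```python
from h import *
from scipy.optimize import least_squares
np.set_printoptions(precision=4,suppress=True)
yaw=np.radians(-8.1);ex=np.array([np.cos(yaw),np.sin(yaw)]);ey=np.array([-ex[1],ex[0]]);o=np.array([.535,-.183])
def sd(x,z,L): # distance to solid U outline in leg frame; x across, z along
    def box(cx): 
        dx=abs(x-cx)-.002; dz=abs(z-.0275)-.0275
        return np.hypot(np.maximum(dx,0),np.maximum(dz,0))+np.minimum(np.maximum(dx,dz),0)
    ring=np.where(z<0,abs(np.hypot(x,z)-.008)-.002,1)
    return np.minimum(np.minimum(box(-.008),box(.008)),ring)
for tag in ['top0','side0','w1']:
    d=load(tag);C=cloud(d);h=cv2.cvtColor(d['img'],cv2.COLOR_RGB2HSV)
    X=(C[...,:2]-o)@ex;Y=(C[...,:2]-o)@ey;Z=C[...,2]
    m=(abs(Y)<.0105)&(Z>.247)&(Z<.295)&(X<.03)&(X>-.07)&(h[...,0]>12)&(h[...,0]<30)&(h[...,1]>100)
    x,z=X[m],Z[m]
    best=None
    for l0 in (.4,.6,.8):
        def f(p):
            dx,dz=x-p[1],z-.238-p[2]; c,s=np.cos(p[0]),np.sin(p[0])
            return np.r_[sd(c*dx+s*dz,-s*dx+c*dz,0)*1e3, p[2]*1e3]
        r=least_squares(f,[l0,-.002,0],loss='soft_l1',x_scale=[.1,.005,.002])
        if best is None or r.cost<best.cost: best=r
    print(tag,m.sum(),best.x,best.cost/m.sum())
    # grip +
    g=(Y>.04)&(Y<.095)&(Z>.24)&(Z<.25)&(abs(X)<.02)&(h[...,0]>12)&(h[...,0]<30)
    print('  grip+ n',g.sum(),'X',np.percentile(X[g],[2,50,98]),'Y',np.percentile(Y[g],[1,99]),'Z',np.median(Z[g]))
    print('   lines slope', np.polyfit(Y[g],X[g],1))
s=env.observe();p=s['position'];print('tcp in stand', (p[:2]-o)@ex,(p[:2]-o)@ey)
```

```text
top0 138 [ 0.7753 -0.003   0.    ] 0.4309809652249303
  grip+ n 121 X [-0.0111 -0.0034  0.0047] Y [0.0406 0.094 ] Z 0.2433209182704075
   lines slope [-0.0098 -0.0027]
side0 221 [ 0.7789 -0.0014 -0.0004] 0.3843007650940135
  grip+ n 120 X [-0.0087 -0.0007  0.0064] Y [0.0412 0.0939] Z 0.24325682359825196
   lines slope [ 0.0144 -0.0019]
w1 2500 [ 0.7814 -0.0038  0.0003] 0.10306218261471124
  grip+ n 1740 X [-0.0114 -0.0038  0.0037] Y [0.0405 0.0946] Z 0.24414916305231787
   lines slope [-0.0038 -0.0036]
tcp in stand -0.0034452719970637946 0.0669838207541818
```

Three cameras agree on a lean of 0.78 rad, and the TCP is over the bar to within 0.5 mm. I'll descend and close gently to just short of contact.

Request:
drive_tool(series=[[[0,0,0.04],0.2,0.085],[[0,0,0.08],0.2,0.085],[[0,0,0.1],0.2,0.07],[[0,0,0.105],0.2,0.05],[[0,0,0.105],0.2,0.035],[[0,0,0.105],0.2,0.024],[[0,0,0.105],0.2,0.022],[[0,0,0.105],0.2,0.022],[[0,0,0.105],0.2,0.022],[[0,0,0.105],0.2,0.022]], newtons=20)

```text
time_s: 3.15
position: [0.5414, -0.1174, 0.2166]
tool_rot: [[0.142, 0.99, 0.0], [0.99, -0.142, -0.0], [-0.0, 0.0, -1.0]]
ft_force: [-0.8, 0.3, -0.4]
grip_width: 0.022
gripper_force: 0.0
```

Run:
```python
from h import *
d=snap('wrist','w2')
print(env.observe()['ft_force'],env.observe()['grip_width'],env.observe()['position'])
cv2.imwrite('pics/w2b.png',cv2.resize(d['img'][230:420,170:410],(800,633))[:600,:,::-1])
```

```text
[-0.16909981  0.07751285 -0.02830099] 0.02189005288207332 [ 0.54135559 -0.11741176  0.21646078]
```

View pics/w2b.png

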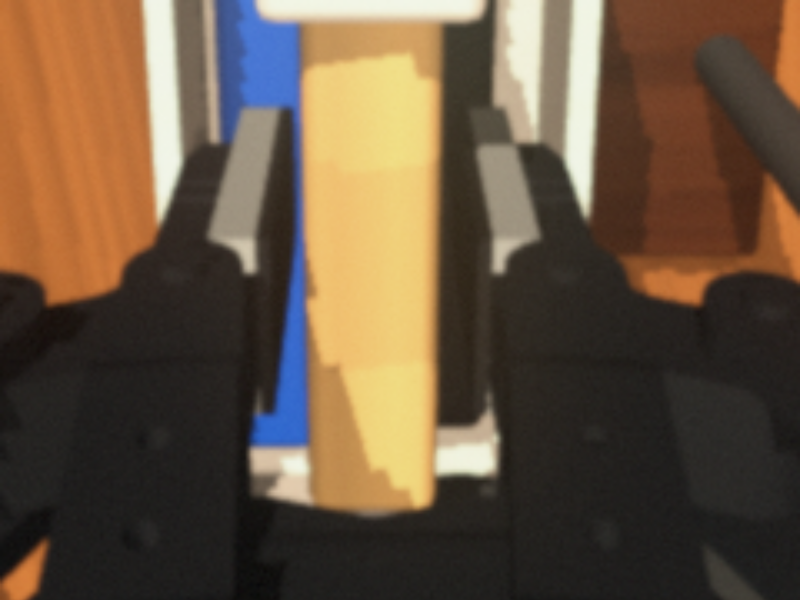

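The bar sits about 1.2 mm left of the pads' midline (bar 303–440 px, pads 290–475 px in the crop). I'll shift by that and close gently.

Request:
drive_tool(series=[[[0,-0.0012,0],0,0.022],[[0,-0.0012,0],0,0.02],[[0,-0.0012,0],0,0.019],[[0,-0.0012,0],0,0.018],[[0,-0.0012,0],0,0.0175],[[0,-0.0012,0],0,0.0175]], newtons=20)

```text
time_s: 3.8
position: [0.5402, -0.1172, 0.2163]
tool_rot: [[0.142, 0.99, 0.0], [0.99, -0.142, -0.0], [-0.0, 0.0, -1.0]]
ft_force: [0.1, 0.0, 0.1]
grip_width: 0.0175
gripper_force: 0.0
```

Request:
drive_tool(series=[[[0,0,0],0,0.0165],[[0,0,0],0,0.016],[[0,0,0],0,0.0155],[[0,0,0],0,0.014]], newtons=20)

```text
time_s: 4.2
position: [0.5404, -0.1172, 0.2164]
tool_rot: [[0.141, 0.99, 0.001], [0.99, -0.141, -0.0], [-0.0, 0.001, -1.0]]
ft_force: [2.4, -1.7, -0.6]
grip_width: 0.0157
gripper_force: 21.0
```

Request:
drive_tool(series=[[[0,0,0],0,0.006],[[0,0,0],0,0.006],[[0,0,0],0,0.006]], newtons=110)

```text
time_s: 4.5
position: [0.5403, -0.1172, 0.2165]
tool_rot: [[0.141, 0.99, 0.001], [0.99, -0.141, -0.0], [-0.0, 0.001, -1.0]]
ft_force: [3.6, -0.3, 2.0]
grip_width: 0.0143
gripper_force: 107.3
```

Request:
drive_tool(series=[[[0,0,-0.001],0,0.006],[[0,0,-0.002],0,0.006],[[0,0,-0.002],0,0.006],[[0,0,-0.002],0,0.006]])

```text
time_s: 4.9
position: [0.5398, -0.117, 0.2179]
tool_rot: [[0.142, 0.99, -0.001], [0.99, -0.142, 0.001], [0.0, -0.001, -1.0]]
ft_force: [0.6, -1.2, -3.7]
grip_width: 0.014
gripper_force: 107.3
```

Request:
drive_tool(series=[[[0,-0.0014,-0.0014],0,0.006],[[0,-0.0028,-0.0028],0,0.006],[[0,-0.0042,-0.0043],0,0.006],[[0,-0.0056,-0.0057],0,0.006],[[0,-0.0056,-0.0057],0,0.006]])

```text
time_s: 5.4
position: [0.5345, -0.1164, 0.2243]
tool_rot: [[0.142, 0.99, 0.0], [0.99, -0.142, -0.0], [-0.0, 0.0, -1.0]]
ft_force: [0.2, -0.4, -3.7]
grip_width: 0.0141
gripper_force: 107.4
```

Run:
```python
from h import *
a=snap('side','s2')['img'];w=snap('wrist','w3')['img']
s=env.observe();print(s['ft_force'],s['wrist_torque'],s['position'])
B=cv2.resize(a[170:330,270:400],(487,600),interpolation=cv2.INTER_CUBIC)
cv2.imwrite('pics/s2b.png',B[:,:,::-1])
```

```text
[ 0.12259692  0.45004723 -3.72458202] [ 0.22934118 -0.0330617  -0.03632796] [ 0.53458849 -0.11639686  0.2240949 ]
```

View pics/s2b.png

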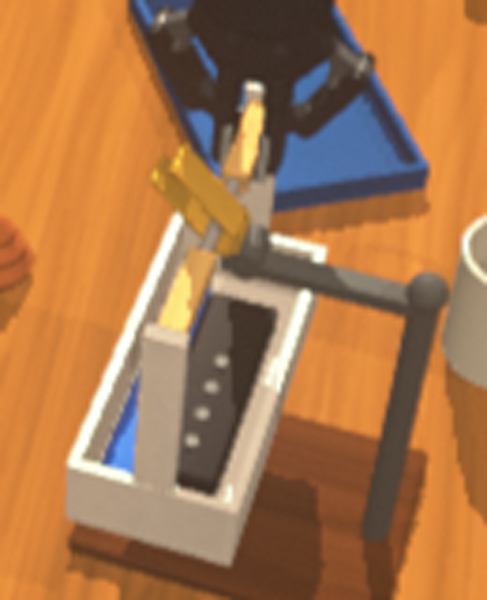

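The force reads the full weight (3.7 N) with about zero sideways, so the bar is free in the channel. I'll carry on along the lean.

Request:
drive_tool(series=[[[0,-0.0021,-0.0021],0,0.006],[[0,-0.0042,-0.0043],0,0.006],[[0,-0.0063,-0.0064],0,0.006],[[0,-0.0084,-0.0085],0,0.006],[[0,-0.0105,-0.0107],0,0.006],[[0,-0.0105,-0.0107],0,0.006]])

```text
time_s: 6.1
position: [0.5241, -0.1149, 0.2352]
tool_rot: [[0.142, 0.99, 0.001], [0.99, -0.142, -0.0], [-0.0, 0.001, -1.0]]
ft_force: [-0.4, 0.3, -3.7]
grip_width: 0.0145
gripper_force: 107.4
```

Request:
drive_tool(series=[[[0,-0.0021,-0.0021],0,0.006],[[0,-0.0042,-0.0043],0,0.006],[[0,-0.0063,-0.0064],0,0.006],[[0,-0.0084,-0.0085],0,0.006],[[0,-0.0105,-0.0107],0,0.006],[[0,-0.0105,-0.0107],0,0.006]])

```text
time_s: 6.7
position: [0.5137, -0.1134, 0.2458]
tool_rot: [[0.142, 0.99, 0.001], [0.99, -0.142, -0.0], [-0.0, 0.001, -1.0]]
ft_force: [0.1, 0.7, -3.6]
grip_width: 0.0138
gripper_force: 107.4
```

Request:
drive_tool(series=[[[0,-0.0021,-0.0021],0,0.006],[[0,-0.0042,-0.0043],0,0.006],[[0,-0.0063,-0.0064],0,0.006],[[0,-0.0084,-0.0085],0,0.006],[[0,-0.0105,-0.0107],0,0.006],[[0,-0.0127,-0.0128],0,0.006],[[0,-0.0148,-0.0149],0,0.006],[[0,-0.0148,-0.0149],0,0.006]])

```text
time_s: 7.5
position: [0.499, -0.1113, 0.2607]
tool_rot: [[0.142, 0.99, 0.0], [0.99, -0.142, -0.0], [-0.0, 0.001, -1.0]]
ft_force: [-0.0, 0.0, -4.2]
grip_width: 0.0143
gripper_force: 107.4
```

Request:
drive_tool(series=[[[0,-0.0028,-0.0028],0,0.006],[[0,-0.0056,-0.0057],0,0.006],[[0,-0.0084,-0.0085],0,0.006],[[0,-0.0112,-0.0114],0,0.006],[[0,-0.014,-0.0142],0,0.006],[[0,-0.0168,-0.017],0,0.006],[[0,-0.0168,-0.017],0,0.006]])

```text
time_s: 8.2
position: [0.4824, -0.1089, 0.2779]
tool_rot: [[0.142, 0.99, 0.001], [0.99, -0.142, -0.0], [-0.0, 0.001, -1.0]]
ft_force: [0.3, -0.2, -3.7]
grip_width: 0.0146
gripper_force: 107.3
```

Run:
```python
from h import *
a=snap('side','s3')['img']
s=env.observe();print(s['ft_force'],s['wrist_torque'],s['position'])
cv2.imwrite('pics/s3b.png',cv2.resize(a[130:330,220:420],(600,600),interpolation=cv2.INTER_CUBIC)[:,:,::-1])
```

```text
[ 0.13900309 -0.10254169 -4.07943483] [ 0.23608576 -0.05760207  0.01483749] [ 0.48247525 -0.10896679  0.27757365]
```

View pics/s3b.png

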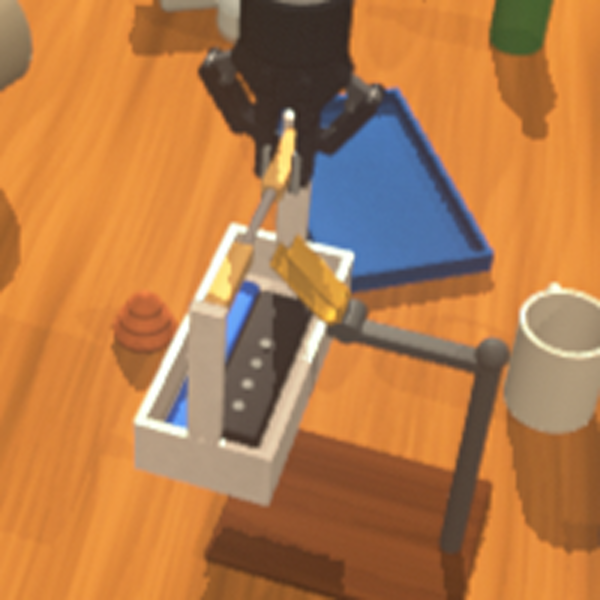

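The bar is now well past the tip, seen in the open to the left of the hook tip at about (300,250) in the crop. I'll draw it away along −x.

Request:
drive_tool(series=[[[0,-0.003,-0.001],0,0.006],[[0,-0.008,-0.003],0,0.006],[[0,-0.016,-0.005],0,0.006],[[0,-0.025,-0.008],0,0.006],[[0,-0.034,-0.012],0,0.006],[[0,-0.043,-0.016],0,0.006],[[0,-0.052,-0.02],0,0.006],[[0,-0.059,-0.022],0,0.006],[[0,-0.063,-0.022],0,0.006],[[0,-0.065,-0.022],0,0.006],[[0,-0.065,-0.022],0,0.006]])

```text
time_s: 9.35
position: [0.4181, -0.0998, 0.2992]
tool_rot: [[0.142, 0.99, -0.0], [0.99, -0.142, 0.0], [0.0, -0.0, -1.0]]
ft_force: [-0.4, 0.3, -2.6]
grip_width: 0.0142
gripper_force: 107.3
```

Run:
```python
from h import *
np.set_printoptions(precision=4,suppress=True)
s=env.observe();p=s['position'];R=s['tool_rot'];print(s['time_s'],p,s['ft_force'],s['q'])
for tag,(r0,r1,c0,c1) in {'top0':(150,245,125,240),'side0':(155,230,295,390)}.items():
    d=load(tag);C=cloud(d);h=cv2.cvtColor(d['img'],cv2.COLOR_RGB2HSV)
    sub=np.zeros((420,560),bool);sub[r0:r1,c0:c1]=1
    b=sub&(h[...,0]>100)&(h[...,0]<125)&(h[...,1]>120)&(C[...,2]<.04)
    f=b&(C[...,2]<.009); rm=b&(C[...,2]>.014)
    for m in (b,f,rm): print(tag,m.sum(),cv2.minAreaRect(C[m][:,:2].astype(np.float32)*1e3))
a=np.radians(25.05);t=np.array([.5296-.066*np.sin(a),.2259+.066*np.cos(a),.30])
print('shift tool',R.T@(t-p),'target',t)
```

```text
9.35 [ 0.4181 -0.0998  0.2992] [-0.3547  0.3037 -2.5623] [-29.286    6.8201  83.7827   0.0004  89.4079 -21.1433]
top0 4085 ((529.739501953125, 225.96847534179688), (159.93536376953125, 264.77789306640625), 25.058650970458984)
top0 3290 ((530.18505859375, 228.2544403076172), (157.19174194335938, 260.64654541015625), 25.05864906311035)
top0 326 ((529.2766723632812, 225.75057983398438), (158.88673400878906, 264.7856750488281), 25.052045822143555)
side0 1968 ((531.68359375, 226.36265563964844), (159.28179931640625, 268.47027587890625), 25.147981643676758)
side0 1760 ((532.9044189453125, 228.93357849121094), (140.2158203125, 232.79823303222656), 25.46590805053711)
side0 134 ((531.68359375, 226.36265563964844), (159.28179931640625, 268.47027587890625), 25.147981643676758)
shift tool [ 0.3934  0.0282 -0.0008] target [0.5017 0.2857 0.3   ]
```

Request:
drive_tool(series=[[[0.006,0.0,0],0,0.006],[[0.018,0.001,0],-1,0.006],[[0.036,0.002,0],-2.5,0.006],[[0.06,0.004,0],-4.5,0.006],[[0.086,0.006,0],-7,0.006],[[0.112,0.008,0],-9.5,0.006],[[0.138,0.01,0],-12,0.006],[[0.164,0.012,0],-14.5,0.006],[[0.19,0.014,0],-17,0.006],[[0.216,0.016,0],-19.5,0.006],[[0.242,0.018,0],-22,0.006],[[0.268,0.02,0],-24.5,0.006],[[0.294,0.022,0],-27,0.006],[[0.32,0.024,0],-29,0.006],[[0.344,0.026,0],-31,0.006],[[0.364,0.027,0],-32,0.006],[[0.38,0.028,0],-33,0.006],[[0.39,0.029,0],-33.1,0.006],[[0.394,0.029,0],-33.1,0.006],[[0.394,0.029,0],-33.1,0.006]])

```text
time_s: 11.35
position: [0.5026, 0.2863, 0.2992]
tool_rot: [[-0.422, 0.907, -0.0], [0.907, 0.422, -0.0], [-0.0, -0.0, -1.0]]
ft_force: [-0.6, -0.2, -3.5]
grip_width: 0.0139
gripper_force: 107.4
```

Request:
drive_tool(series=[[[0,0,0.005],0,0.006],[[0,0,0.015],0,0.006],[[0,0,0.03],0,0.006],[[0,0,0.048],0,0.006],[[0,0,0.066],0,0.006],[[0,0,0.084],0,0.006],[[0,0,0.098],0,0.006],[[0,0,0.108],0,0.006],[[0,0,0.114],0,0.006],[[0,0,0.115],0,0.006],[[0,0,0.115],0,0.006]])

```text
time_s: 12.45
position: [0.5029, 0.2861, 0.1847]
tool_rot: [[-0.422, 0.907, 0.001], [0.907, 0.422, 0.0], [-0.0, 0.001, -1.0]]
ft_force: [-0.7, -0.3, -2.0]
grip_width: 0.0142
gripper_force: 107.3
```

Run:
```python
from h import *
np.set_printoptions(precision=4,suppress=True)
a=snap('side','s4')['img'];d=snap('top','t4')
s=env.observe();print(s['time_s'],s['ft_force'],s['position'],s['tool_rot'][:,0],s['q'])
A=cv2.resize(a[60:270,240:430],(543,600),interpolation=cv2.INTER_CUBIC)
cv2.imwrite('pics/s4b.png',A[:,:,::-1])
# far-end level: box rim heights (white) in caddy axes
y=np.radians(25.05);ex=np.array([np.cos(y),np.sin(y)]);ey=np.array([-ex[1],ex[0]])
for tag in('s4','t4'):
    d=load(tag);C=cloud(d);h=cv2.cvtColor(d['img'],cv2.COLOR_RGB2HSV)
    X=(C[...,:2]-[.5305,.2262])@ex;Y=(C[...,:2]-[.5305,.2262])@ey;Z=C[...,2]
    m=(h[...,1]<60)&(h[...,2]>140)&(abs(X)<.07)&(abs(Y)<.14)&(Z>.06)&(Z<.11)
    print(tag,m.sum(),cv2.minAreaRect(C[m][:,:2].astype(np.float32)*1e3))
    for lo in np.arange(-.12,.12,.03):
        q=m&(Y>lo)&(Y<lo+.03)
        if q.sum()>5: print('  Y',round(lo+.015,3),q.sum(),np.percentile(Z[q],[50,90,97]))
```

```text
12.55 [ 0.592  -0.2846 -3.2559] [0.5029 0.2862 0.185 ] [-0.422   0.9066 -0.0002] [17.9299 26.699  74.2023 -0.0021 79.0275 -7.0281]
s4 326 ((533.2045288085938, 226.26907348632812), (102.23805236816406, 226.27793884277344), 25.49075698852539)
  Y -0.105 53 [0.0919 0.0948 0.0986]
  Y -0.075 41 [0.0905 0.0941 0.0948]
  Y -0.045 25 [0.0909 0.0937 0.0945]
  Y -0.015 24 [0.0884 0.0943 0.0954]
  Y 0.015 35 [0.0914 0.0946 0.095 ]
  Y 0.045 42 [0.0916 0.0949 0.0961]
  Y 0.075 43 [0.0917 0.0942 0.0947]
  Y 0.105 63 [0.0925 0.0955 0.0965]
t4 393 ((531.4442749023438, 226.2779083251953), (104.15457916259766, 220.55331420898438), 25.51359748840332)
  Y -0.105 65 [0.092  0.0966 0.0991]
  Y -0.075 40 [0.091  0.0954 0.0984]
  Y -0.045 42 [0.0905 0.0946 0.0954]
  Y -0.015 55 [0.0914 0.0958 0.0973]
  Y 0.015 66 [0.0914 0.0966 0.0977]
  Y 0.045 55 [0.0916 0.0952 0.0962]
  Y 0.075 46 [0.0904 0.095  0.0958]
  Y 0.105 24 [0.09   0.0958 0.0972]
```

View pics/s4b.png

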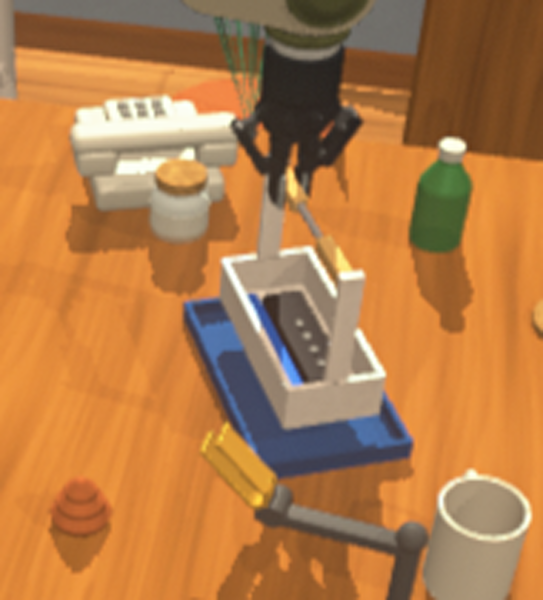

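The caddy is level (no sag) and centred over the tray, with its underside about 40 mm above the floor. I'll lower it and feel for the floor.

Request:
drive_tool(series=[[[0,0,0.006],0,0.006],[[0,0,0.014],0,0.006],[[0,0,0.022],0,0.006],[[0,0,0.029],0,0.006],[[0,0,0.033],0,0.006],[[0,0,0.035],0,0.006],[[0,0,0.036],0,0.006],[[0,0,0.037],0,0.006],[[0,0,0.037],0,0.006],[[0,0,0.037],0,0.006]])

```text
time_s: 13.55
position: [0.5028, 0.2862, 0.1476]
tool_rot: [[-0.422, 0.907, 0.001], [0.907, 0.422, 0.0], [-0.0, 0.001, -1.0]]
ft_force: [-0.3, -0.3, -2.7]
grip_width: 0.0139
gripper_force: 107.5
```

Request:
drive_tool(series=[[[0,0,0.0005],0,0.006],[[0,0,0.001],0,0.006],[[0,0,0.0015],0,0.006],[[0,0,0.0015],0,0.006]])

```text
time_s: 13.95
position: [0.5028, 0.2864, 0.1468]
tool_rot: [[-0.422, 0.907, 0.001], [0.907, 0.422, 0.001], [-0.0, 0.001, -1.0]]
ft_force: [-1.1, 0.1, 5.1]
grip_width: 0.014
gripper_force: 108.6
```

Run:
```python
from h import *
np.set_printoptions(precision=4,suppress=True)
s=env.observe();print(s['ft_force'],s['wrist_torque'],s['tool_rot'][:,0])
y=np.radians(25.05);ex=np.array([np.cos(y),np.sin(y)]);ey=np.array([-ex[1],ex[0]])
for n,tag in(('side','s5'),('top','t5')):
    d=snap(n,tag);C=cloud(d);h=cv2.cvtColor(d['img'],cv2.COLOR_RGB2HSV)
    X=(C[...,:2]-[.5305,.2262])@ex;Y=(C[...,:2]-[.5305,.2262])@ey;Z=C[...,2]
    m=(h[...,1]<60)&(h[...,2]>140)&(abs(X)<.06)&(abs(Y)<.12)&(Z>.052)&(Z<.06)
    A=np.c_[X[m],Y[m],np.ones(m.sum())];print(tag,m.sum(),np.linalg.lstsq(A,Z[m],rcond=None)[0],np.median(Z[m]))
```

```text
[-1.1101  0.1001  5.0753] [ 0.1713  0.4802 -0.0132] [-0.4222  0.9065 -0.    ]
s5 229 [-0.0051 -0.0005  0.0553] 0.05518756094905253
t5 229 [-0.0008 -0.0031  0.0554] 0.055382281309782094
```

The rim is at 0.055 m and level, so the caddy is standing on the floor. I'll ease off the preload, soften the grip and open.

Request:
drive_tool(series=[[[0,0,-0.0006],0,0.006],[[0,0,-0.0006],0,0.006]])

```text
time_s: 14.25
position: [0.5028, 0.2864, 0.1468]
tool_rot: [[-0.422, 0.907, 0.001], [0.907, 0.422, 0.0], [0.0, 0.001, -1.0]]
ft_force: [-1.9, 1.4, 3.8]
grip_width: 0.0141
gripper_force: 108.3
```

Request:
drive_tool(series=[[[0,0,0],0,0.012],[[0,0,0],0,0.012],[[0,0,0],0,0.012]], newtons=20)

```text
time_s: 14.55
position: [0.5028, 0.2864, 0.1468]
tool_rot: [[-0.422, 0.907, 0.001], [0.907, 0.422, 0.0], [0.0, 0.001, -1.0]]
ft_force: [-3.0, 2.7, 5.6]
grip_width: 0.0143
gripper_force: 108.6
```

Request:
drive_tool(series=[[[0,0,0],0,0.017],[[0,0,0],0,0.018],[[0,0,0],0,0.02],[[0,0,0],0,0.023],[[0,0,0],0,0.028],[[0,0,0],0,0.035],[[0,0,0],0,0.04],[[0,0,0],0,0.04]])

```text
time_s: 15.35
position: [0.5027, 0.2862, 0.1464]
tool_rot: [[-0.422, 0.907, 0.0], [0.907, 0.422, -0.0], [-0.0, 0.0, -1.0]]
ft_force: [-0.1, -0.1, 0.6]
grip_width: 0.04
gripper_force: 0.0
```

Released, with no force on the tool. I'll rise straight up; body and fingers clear the upright.

Request:
drive_tool(series=[[[0,0,-0.005],0,0.04],[[0,0,-0.015],0,0.04],[[0,0,-0.03],0,0.04],[[0,0,-0.055],0,0.04],[[0,0,-0.085],0,0.04],[[0,0,-0.12],0,0.04],[[0,0,-0.15],0,0.04],[[0,0,-0.15],0,0.04],[[0,0,-0.15],0,0.04]])

```text
time_s: 16.25
position: [0.5026, 0.2862, 0.2971]
tool_rot: [[-0.422, 0.907, 0.001], [0.907, 0.422, 0.0], [-0.0, 0.001, -1.0]]
ft_force: [0.5, -0.5, -0.4]
grip_width: 0.0403
gripper_force: 0.0
```

Run:
```python
from h import *
np.set_printoptions(precision=4,suppress=True)
s=env.observe();print(s['time_s'],s['ft_force'],s['position'])
y=np.radians(25.05);ex=np.array([np.cos(y),np.sin(y)]);ey=np.array([-ex[1],ex[0]])
for n,tag in(('side','s6'),('top','t6')):
    d=snap(n,tag);C=cloud(d);h=cv2.cvtColor(d['img'],cv2.COLOR_RGB2HSV)
    X=(C[...,:2]-[.5305,.2262])@ex;Y=(C[...,:2]-[.5305,.2262])@ey;Z=C[...,2]
    m=(h[...,1]<60)&(h[...,2]>140)&(abs(X)<.07)&(abs(Y)<.13)&(Z>.05)&(Z<.062)
    A=np.c_[X[m],Y[m],np.ones(m.sum())];print(tag,m.sum(),np.linalg.lstsq(A,Z[m],rcond=None)[0],np.median(Z[m]),cv2.minAreaRect(C[m][:,:2].astype(np.float32)*1e3))
```

```text
16.25 [ 0.5268 -0.5051 -0.44  ] [0.5026 0.2862 0.2971]
s6 281 [-0.0049 -0.0045  0.0547] 0.05473285007726622 ((531.9996337890625, 226.73233032226562), (104.66035461425781, 226.07192993164062), 25.011831283569336)
t6 309 [ 0.0009 -0.0048  0.055 ] 0.055066246582127325 ((531.5111083984375, 225.62335205078125), (102.39921569824219, 220.4215087890625), 25.227500915527344)
```

View pics/s6.png

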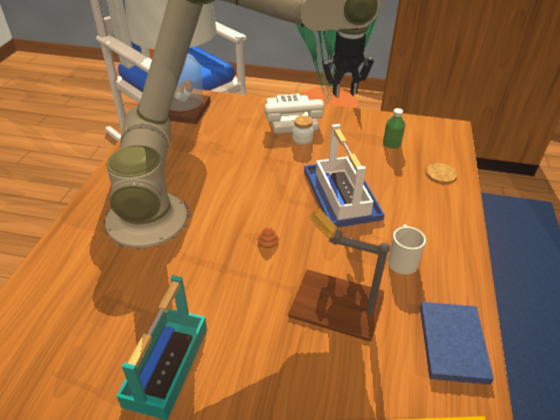

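The white caddy stands level in the blue tray around (345,188), the hook is empty, the other objects look undisturbed, and the gripper is clear above. I'll hand it in.

```bash
python3 -c "
from rig import env
print(env.close_job())"
```

```text
the job is handed in; nothing more can be done
None
```

I took the white caddy off the hook along its lean (0.78 rad) with almost no side force, set it down level in the blue tray and let go, and handed the job in at about 16 s; no verdict came back.

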